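Scrape the clay chips off the plaster slab into the scrap tray

TASK

Slide the heavy wooden scrap tray up against the left edge of the plaster slab so that its long side lies flush along the whole edge, with no gap for anything to fall through. Then use the wooden scraper block to wipe all three clay chips off the slab into the tray; the chips are sharp, so do not touch them with the gripper. Finally stand the scraper upright on the cleared slab, leaving the tray where it is and the bowl, cup and glaze tile undisturbed.

Things in the scene. Friction and masses are not known exactly. Their poses are not given: they have to be found in the camera images.
- slab: white plaster slab on a thin wooden plinth, fixed to the table: 200 mm along its x, 180 mm along its y, top 35 mm above the table. Origin at the centre of its underside, on the table. Its +y is its left edge (the one facing the tray), at y = +90 mm. It may be turned up to 0.15 rad.
- tray: loose, heavy (about 0.9 kg) open tray of dark wood on the table to the left of the slab: outside 270 mm along its x, 100 mm along its y, 31 mm high (4 mm below the slab's top); walls 6 mm thick, floor 8 mm thick. Origin at the centre of its underside. Its -y long side faces the slab; at the start it stands 35 to 60 mm off, turned up to 0.15 rad against the slab. It slides on the table when pushed with some 5 to 15 N and turns when pushed off centre.
- scraper: pale wooden scraper block with a dark rubber foot, standing upright on the table to the right of the slab: foot and lower part 130 mm along its x and 24 mm thick along its y, up to 41 mm; above that a narrower grip, 90 mm along x, 24 mm thick, up to the top at 70 mm. Origin at the centre of its underside. Grip it across its thickness (y). 160 g.
- chip_a: a flat irregular sherd of dry reddish clay, about 32 x 25 x 12 mm, lying on the slab at the start. Origin at its centre. 20 g.
- chip_b: a flat irregular sherd of dry reddish clay, about 26 x 25 x 12 mm, lying on the slab at the start. Origin at its centre. 20 g.
- chip_c: a flat irregular sherd of dry reddish clay, about 25 x 25 x 14 mm, lying on the slab at the start. Origin at its centre. 20 g.
- bowl: small stoneware bowl, 124 mm wide, 45 mm high, on the table beyond the slab; leave it alone. Origin at the centre of its underside.
- cup: unglazed pale cup, 65 mm wide, 67 mm high, on the table to the left of the tray; leave it alone. Origin at the centre of its underside.
- tile: L-shaped glaze test tile, 30 x 38 x 56 mm, on the table near the right front; leave it alone. Origin at the centre of its underside.

How it is judged:
By the outcome, as a careful person would: the job done as asked, in the order asked, and still so for the second after the job is handed in, with the robot touching nothing.
It also fails if it takes over 72 s, if anything falls off the work surface, if the arm or the gripper's body presses on something with over 40 N, if the wrist force passes 120 N, or if a joint passes its speed limit or range.

ROBOT

A 6-joint arm with a two-finger parallel gripper is mounted at the origin on a cart in front of the work surface, level with it; the furniture and walls round the work are solid. World frame = base frame: x ahead of the robot, y to its left, z up, the work surface at z = 0. Lengths are in mm, angles in rad, forces in N, time in s.
With the tool pointing down it reaches from about 300 to 775 mm from the base axis. Payload 14.6 kg.
Tool frame: the origin (TCP) lies between the finger pads; the fingertips stand 19 mm ahead of it and the grasp point (between the pads) is the TCP (bot.finger_overhang is the z of the fingertips in the tool frame, in mm); z points along the fingers, y is the line along which they close (so a half turn about z gives the same grasp; the last joint's range is limited). The gripper opens to 85 mm and grips with 20 to 120 N. Pads are 22 mm wide; open, the fingers measure 114 mm over their backs; the gripper's body (76 mm by 85 mm) begins 54 mm behind the grasp point. The pads swing forward as they close: fully open they stand 13 mm farther back than shut.
Start: joints at [1.25, 0.3, 1.521, -0, 1.321, -0.067], TCP at [138.094, 532.372, 250.281] pointing down, gripper open.
Joint ranges: [-3.03, 3.03], [-0.79, 2.21], [0.23, 2.52], [-1.04, 4.18], [0, 3.07], [-2.55, 2.55]. Speed limits (rad/s): [2.22, 2.22, 2.57, 3.14, 3.14, 3.14].

INTERFACE

Orientations are given as [roll, pitch, yaw] about the fixed x, y, z axes, in that order (R = Rz(yaw) Ry(pitch) Rx(roll)).
In Python, from plant import bot gives the robot as it stands. Calls block until the motion is done:
- bot.movep(position, orientation): joint-space move of the TCP to a pose.
- bot.move_straight(position, feed=150, ori=None): straight line of the TCP; ori=None keeps the orientation; feed is the mean speed in mm/s.
- bot.movej(angles): joint-space move.
- bot.gripper_to(opening, force=None): finger opening in mm; force is the grip in N (None keeps the last); returns when the fingers have stopped.
- bot.dwell(seconds).
- bot.ik(position, orientation): joint angles nearest the present ones, or None.
- bot.snapshot(name): name is "side" or "top" or "wrist"; returns a dict with "frame" (400x640x3 uint8, red, green, blue), "fx", "fy", "cx", "cy" (pixels), "camera_from_world" (4x4, takes a point from world to camera coordinates). Camera axes: x right, y down, z forward; pixel columns grow to the right and rows downward; lengths in mm; the calibration is good to about 2 mm. A picture is of the moment at which its call begins. There is no depth.
A pose or a line that the arm cannot do raises bot.MotionError and nothing moves.
- bot.hand_in(): hands the job in; it is judged then, once.
Trained networks look in a picture, given as the dict that the camera call returned (one of the last four; its "shot" number tells which), for a name from the list of things; names that differ only in an ending like _2 or _b are one class to them, and where a whole thing is asked for, a point or a joint stands for the part that bears it (a point fixed in the world has none). Each returns a list of dicts, best first, with "score" (0 to 1); they miss things now and then, are a little off and sometimes report something else, mostly with a low value. They report only what shows in the picture. A call takes as long as a camera call.
- bot.find_in(picture, name): "position" ([x, y, z] in mm, in world coordinates, good to about 4 mm: the middle of the surface that is visible of it).
Readings, each from a call of its own:
- bot.current_clock(): time.
- bot.current_qpos(): joint angles.
- bot.current_qd(): joint speeds.
- bot.current_tau(): joint torques, N m.
- bot.current_tool_pos(): TCP position.
- bot.current_tcp_rot(): TCP orientation.
- bot.current_contact_force(): force on the tool from outside, world axes, zero at the start.
- bot.current_moment(): the same for the moment, N m.
- bot.current_finger_gap(): finger opening in mm.
- bot.current_grip_force(): force on a finger pad.
Only numpy, scipy, OpenCV 4.12 (cv2) and the standard library are available. Lean on these libraries where they do the work, as an engineer would, in place of code of your own. Each camera call takes 0.05 s, during which the arm holds its last target. There are 200 camera calls.

## Working session

There is one attempt and no reset: what is moved stays moved. The work goes in short steps, each a Python script; the robot and the scene stay as the last script left them, time stands still between calls to the robot, and variables do not carry over. Pictures are saved under pics/ and viewed, at most 10 in all, crops included, and the job is handed in when it is done.

```bash
ls; mkdir -p pics; python3 - <<'E'
from plant import bot
import cv2,numpy as np
for n in("top","side"):
    p=bot.snapshot(n); cv2.imwrite(f"pics/{n}0.png",p["frame"][:,:,::-1])
    print(n,p["fx"],p["cx"],p["cy"],np.round(p["camera_from_world"],3).tolist())
    for o in("slab","tray","scraper","chip_a","bowl","cup","tile"):
        print(o,[(np.round(d["position"]).tolist(),round(d["score"],2)) for d in bot.find_in(p,o)][:5])
print(bot.current_clock())
E
```

```text
pics
top 489.56294214555174 322.76043030880396 202.5487787895401 [[-0.012, -1.0, 0.008, 35.979], [-0.988, 0.01, -0.156, 555.457], [0.156, -0.009, -0.988, 1349.363], [0.0, 0.0, 0.0, 1.0]]
slab [([508.0, -70.0, 38.0], 0.55)]
tray [([537.0, 123.0, 8.0], 0.79)]
scraper [([445.0, -355.0, 51.0], 0.64)]
chip_a []
bowl [([810.0, -72.0, 23.0], 0.8)]
cup [([486.0, 425.0, 32.0], 0.86)]
tile [([297.0, -228.0, 5.0], 0.52)]
side 505.7630822821862 318.23016145372736 201.6652708603559 [[-0.996, -0.092, -0.014, 528.682], [-0.041, 0.566, -0.824, 39.575], [0.084, -0.82, -0.567, 1523.757], [0.0, 0.0, 0.0, 1.0]]
slab []
tray [([530.0, 119.0, 10.0], 0.86)]
scraper [([443.0, -346.0, 39.0], 0.95), ([802.0, -92.0, 29.0], 0.25)]
chip_a [([521.0, -26.0, 46.0], 0.65)]
bowl [([802.0, -90.0, 29.0], 0.66)]
cup [([482.0, 427.0, 44.0], 0.65)]
tile [([296.0, -222.0, 23.0], 0.65), ([566.0, -96.0, 44.0], 0.39)]
0.8
```

View pics/top0.png

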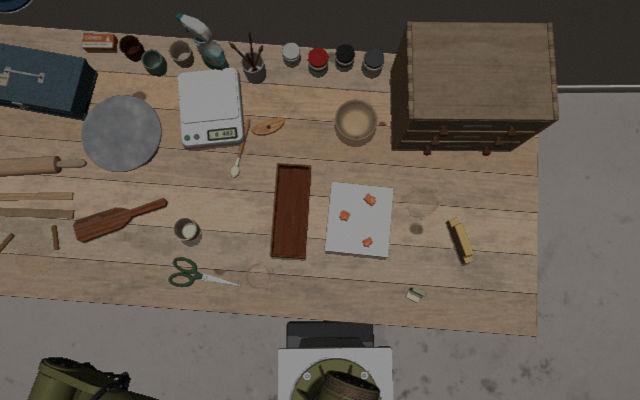

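View pics/side0.png

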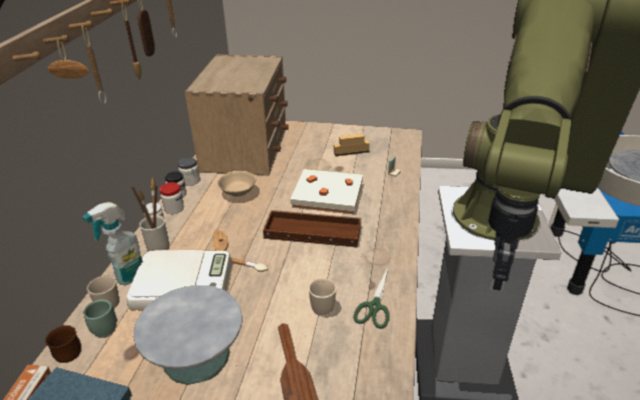

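Top view: slab is centred near (360,220), tray (291,212), scraper (461,241) and chips at (370,200), (345,216), (367,241). Now a near look with the wrist camera.

```bash
python3 - <<'E'
from plant import bot
import cv2,numpy as np
pi=np.pi
print(bot.finger_overhang)
for z in (420,360,300):
    try: bot.movep([480,20,z],[pi,0,pi/2]); break
    except bot.MotionError as e: print(z,e)
p=bot.snapshot("wrist"); cv2.imwrite("pics/w0.png",p["frame"][:,:,::-1])
np.save("w0.npy",p,allow_pickle=True)
print(z,bot.current_clock(),p["fx"],p["cx"],p["cy"],np.round(np.linalg.inv(p["camera_from_world"]),3).tolist())
for o in("slab","tray","chip_a"):
    print(o,[(np.round(d["position"]).tolist(),round(d["score"],2)) for d in bot.find_in(p,o)][:5])
E
```

```text
19.0
420 3.1333 294.2698303223437 322.92750481908087 193.27629271522645 [[1.0, 0.001, -0.001, 479.572], [0.001, -0.962, -0.274, 91.059], [-0.001, 0.274, -0.962, 543.891], [0.0, 0.0, 0.0, 1.0]]
slab [([510.0, -66.0, 33.0], 0.8)]
tray [([542.0, 128.0, 7.0], 0.69)]
chip_a [([519.0, -27.0, 53.0], 0.65), ([564.0, -105.0, 51.0], 0.58), ([446.0, -94.0, 49.0], 0.44)]
```

View pics/w0.png

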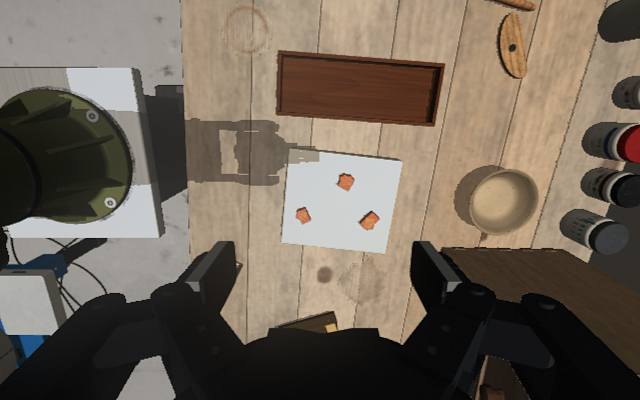

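The wrist view shows the slab corners near (290,150), (401,160), (386,253), (282,242), the tray rim (280,52)–(445,64)–(434,125)–(277,117), and chips at (345,181), (304,215), (369,220). Next I fit known rectangles to colour masks.

```bash
cat > h.py <<'E'
import cv2,numpy as np
from scipy.optimize import least_squares
pi=np.pi
def back(p,uv,z):
    T=np.linalg.inv(p["camera_from_world"]); uv=np.asarray(uv,float).reshape(-1,2)
    d=np.c_[(uv[:,0]-p["cx"])/p["fx"],(uv[:,1]-p["cy"])/p["fy"],np.ones(len(uv))]@T[:3,:3].T
    o=T[:3,3]; return (o+d*((z-o[2])/d[:,2])[:,None])[:,:2]
def proj(p,X):
    c=np.c_[X,np.ones(len(X))]@p["camera_from_world"].T
    return np.c_[p["fx"]*c[:,0]/c[:,2]+p["cx"],p["fy"]*c[:,1]/c[:,2]+p["cy"]]
def mask(p,kind):
    hsv=cv2.cvtColor(p["frame"],cv2.COLOR_RGB2HSV).astype(int); h,s,v=hsv[...,0],hsv[...,1],hsv[...,2]
    m={"slab":(s<35)&(v>90),"tray":((h<14)|(h>170))&(s>110)&(v<150),"chip":((h<14)|(h>170))&(s>100)&(v>140)}[kind]
    return m.astype(np.uint8)*255
def local(q,X):
    x,y,t=q; R=np.array([[np.cos(t),-np.sin(t)],[np.sin(t),np.cos(t)]]); return (X-[x,y])@R
def world(q,X):
    x,y,t=q; R=np.array([[np.cos(t),-np.sin(t)],[np.sin(t),np.cos(t)]]); return np.atleast_2d(X)@R.T+[x,y]
def fit(p,kind,guess,close=True):
    L,W,z={"slab":(200,180,35),"tray":(270,100,31)}[kind]
    m=mask(p,kind)
    g=proj(p,np.r_[[*guess,z]][None])[0]
    if close: m=cv2.morphologyEx(m,cv2.MORPH_CLOSE,np.ones((5,5)))
    cs,_=cv2.findContours(m,cv2.RETR_EXTERNAL,cv2.CHAIN_APPROX_NONE)
    c=[k for k in cs if cv2.pointPolygonTest(k,tuple(map(float,g)),False)>=0]
    c=max(c or cs,key=cv2.contourArea)
    P=back(p,c.reshape(-1,2),z)
    def r(q):
        a=np.abs(local(q,P))-[L/2,W/2]; return np.where((a>0).all(1),np.hypot(*a.T),a.max(1))
    best=min((least_squares(r,[*guess,t],loss="soft_l1",f_scale=1.5) for t in(-.25,-.1,0,.1)),key=lambda s:s.cost)
    return best.x,np.median(np.abs(best.fun)),len(P)
def chips(p,slab):
    cs,_=cv2.findContours(mask(p,"chip"),cv2.RETR_EXTERNAL,cv2.CHAIN_APPROX_NONE)
    out=[]
    for k in cs:
        if cv2.contourArea(k)<15: continue
        l=local(slab,back(p,k.reshape(-1,2),41))
        if (np.abs(l).max(0)<[110,215]).all(): out.append(np.round(np.r_[l.min(0),l.max(0)]))
    return out
E
python3 - <<'E'
from h import *
from plant import bot
p=np.load("w0.npy",allow_pickle=True).item()
t=bot.snapshot("top")
for q in(p,t):
    for k,g in(("slab",(510,-68)),("tray",(538,123))):
        x,e,n=fit(q,k,g); print(k,np.round(x,3),e,n)
        if k=="slab": s=x
        else: print("tray in slab",local(s,x[None,:2]),x[2]-s[2])
    for c in chips(q,s): print(c)
E
```

```text
slab [ 5.09028e+02 -7.27660e+01 -1.13000e-01] 1.342943916989455 400
tray [ 5.37388e+02  1.22934e+02 -7.30000e-02] 1.3196414668973304 447
tray in slab [[  6.1858586  197.64740955]] 0.03986285411787309
[ 42. -42.  73. -10.]
[-76. -44. -51. -16.]
[-7. 28. 18. 54.]
slab [ 427.191 -243.721 -579.678] 344.32224692013244 1133
tray [ 5.38391e+02  1.36858e+02 -2.15000e-01] 12.134802250228251 226
tray in slab [[-386.04540593   90.416735  ]] 579.4632484432888
```

```bash
python3 - <<'E'
from h import *
from plant import bot
s=np.array([509.03,-72.77,-.113]); np.save("slab.npy",s)
ori=[pi,0,pi/2+s[2]]; n=np.array([-np.sin(s[2]),np.cos(s[2])])
W=lambda x,y,z:[*world(s,[x,y])[0],z]
bot.gripper_to(85)
bot.movep(W(6,277,110),ori); bot.move_straight(W(6,277,24),feed=150)
bot.move_straight(W(6,232,24),feed=80)
F=lambda: float(np.dot(bot.current_contact_force()[:2],n))
y=232; log=[]
while y>194:
    y-=3 if y>206 else 1
    bot.move_straight(W(6,y,24),feed=40); f=F(); log.append((y,round(f,1)))
    if f>28: break
print(log,bot.current_clock())
print(local(s,np.array(bot.current_tool_pos())[None,:2]))
E
```

```text
[(229, 1.1), (226, 1.6), (223, 0.7), (220, 0.0), (217, 0.7), (214, 0.3), (211, 0.6), (208, 1.2), (205, 1.1), (204, 4.0), (203, 4.0), (202, 5.4), (201, 3.9), (200, 4.4), (199, 9.8), (198, 18.7), (197, 26.7), (196, 34.8)] 10.85
[[  6.25422475 199.31360245]]
```

```bash
python3 - <<'E'
from h import *
from plant import bot
s=np.load("slab.npy")
W=lambda x,y,z:[*world(s,[x,y])[0],z]
bot.move_straight(W(6,230,24),feed=150); bot.move_straight(W(6,230,120),feed=250)
bot.movep([500,10,400],[pi,0,pi/2])
p=bot.snapshot("wrist"); cv2.imwrite("pics/w1.png",cv2.resize(p["frame"][30:280,240:480,::-1],None,fx=2.4,fy=2.4,interpolation=cv2.INTER_CUBIC))
a=fit(p,"slab",s[:2])
b=fit(p,"tray",(520,70))
print(a,b,local(a[0],b[0][None,:2]),b[0][2]-a[0][2]); print(chips(p,s)); print(bot.current_clock())
E
```

```text
(array([ 5.09117004e+02, -7.29475498e+01, -1.11507418e-01]), np.float64(1.3288592606197938), 431) (array([ 5.29657896e+02,  6.54339005e+01, -1.16664192e-01]), np.float64(1.4062412230086245), 450) [[  5.01472118 139.80774865]] -0.005156773465985476
[array([ 42., -43.,  74.,  -9.]), array([-76., -44., -52., -16.]), array([-8., 28., 18., 55.])]
13.0167
```

View pics/w1.png

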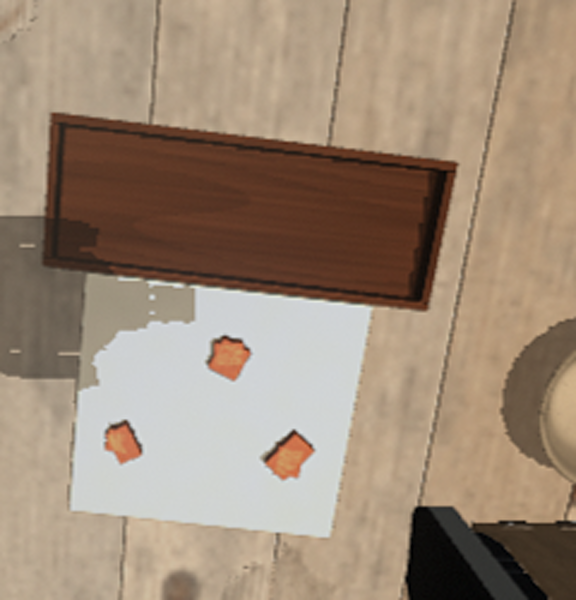

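Crop shows the tray flush along the slab's edge (fit: offset 139.8 of 140 mm, 0.005 rad). Now the scraper.

```bash
python3 - <<'E'
from h import *
from plant import bot
for y in(.376,-.11,.376-pi,-.11-pi,-.11+pi):
    print(y,[None if (q:=bot.ik(P,[pi,0,y])) is None else np.round(q,2).tolist() for P in([443,-350,57],[510,-150,95],[520,50,95])])
bot.movep([430,-345,300],[pi,0,.376])
p=bot.snapshot("wrist"); cv2.imwrite("pics/s0.png",p["frame"][:,:,::-1]); np.save("s0.npy",p,allow_pickle=True)
print([(np.round(d["position"]),d["score"]) for d in bot.find_in(p,"scraper")],bot.current_clock())
E
```

```text
0.376 [[-0.73, 0.56, 1.64, -0.0, 0.94, 0.46], [-0.35, 0.44, 1.72, -0.0, 0.98, 0.84], [0.03, 0.43, 1.75, -0.0, 0.97, 1.22]]
-0.11 [[-0.73, 0.56, 1.64, -0.0, 0.94, 0.95], [-0.35, 0.44, 1.72, -0.0, 0.98, 1.33], [0.03, 0.43, 1.75, -0.0, 0.97, 1.71]]
-2.7655926535897932 [None, [-0.35, 0.44, 1.72, 0.0, 0.98, -2.3], [0.03, 0.43, 1.75, 0.0, 0.97, -1.92]]
-3.251592653589793 [[-0.73, 0.56, 1.64, 0.0, 0.94, -2.19], [-0.35, 0.44, 1.72, 0.0, 0.98, -1.82], [0.03, 0.43, 1.75, 0.0, 0.97, -1.44]]
3.0315926535897932 [[-0.73, 0.56, 1.64, 0.0, 0.94, -2.19], [-0.35, 0.44, 1.72, 0.0, 0.98, -1.82], [0.03, 0.43, 1.75, 0.0, 0.97, -1.44]]
[(array([ 448., -353.,   68.]), 0.58)] 14.5167
```

View pics/s0.png

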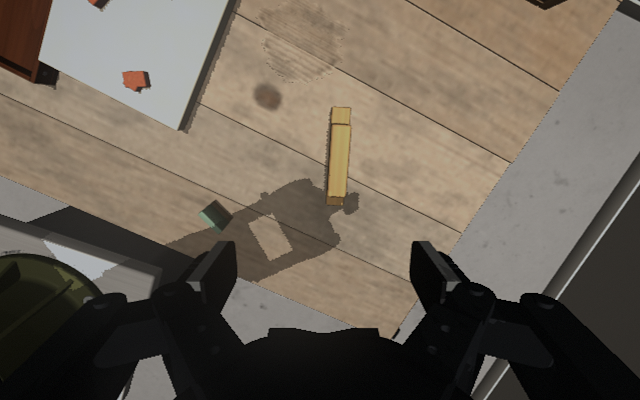

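The wrist view shows the scraper: grip top (z=70) corners about (331,124), (351,124), (347,197), (328,195); ledge ends (341,107) and (335,205).

```bash
python3 - <<'E'
from h import *
from plant import bot
p=np.load("s0.npy",allow_pickle=True).item()
P=back(p,[(331,124),(351,124),(347,197),(328,195)],70)
print(np.round(P,1)); print(np.linalg.norm(P-np.roll(P,-1,0),axis=1))
c=P.mean(0); d=P[:2].mean(0)-P[2:].mean(0); t=np.arctan2(d[1],d[0]); print(c,t)
L=back(p,[(341.5,107),(336,206)],41); print(L,L.mean(0),np.arctan2(*(L[0]-L[1])[::-1]))
E
```

```text
[[ 482.8 -332.7]
 [ 491.5 -354.5]
 [ 407.3 -385. ]
 [ 401.  -361.8]]
[23.47712389 89.49647839 24.04775118 86.89406067]
[ 445.64977606 -358.47661132] 0.3449399555865681
[[ 505.86168842 -338.29015702]
 [ 382.71908267 -381.47320256]] [ 444.29038555 -359.88167979] 0.33727611784442385
```

```bash
python3 - <<'E'
from h import *
from plant import bot
s=np.load("slab.npy"); c=[445.2,-359]; t=.342
bot.movep([*c,130],[pi,0,t]); bot.move_straight([*c,57],feed=120)
bot.gripper_to(20,force=70); print("gap",bot.current_finger_gap(),bot.current_grip_force(),bot.current_tool_pos())
bot.move_straight([*c,150],feed=200)
ori=[pi,0,s[2]]; W=lambda x,y,z:[*world(s,[x,y])[0],z]
bot.movep(W(26,-76,125),ori)
bot.dwell(.2); f0=bot.current_contact_force()[2]
p=bot.snapshot("wrist"); cv2.imwrite("pics/g0.png",p["frame"][:,:,::-1])
print("f0",f0,bot.current_clock())
bot.move_straight(W(26,-76,94.5),feed=100)
z=94.5; log=[]
while z>90:
    z-=.5; bot.move_straight(W(26,-76,z),feed=20); f=bot.current_contact_force()[2]-f0; log.append((z,round(float(f),1)))
    if f>5: break
print(log,bot.current_clock())
E
```

```text
gap 22.93476949788021 69.7943811211735 [ 445.41228002 -359.22667566   57.42131195]
f0 -1.3372646635487289 18.3583
[(94.0, -0.6), (93.5, 0.1), (93.0, -0.6), (92.5, -0.4), (92.0, 7.1)] 20.0667
```

View pics/g0.png

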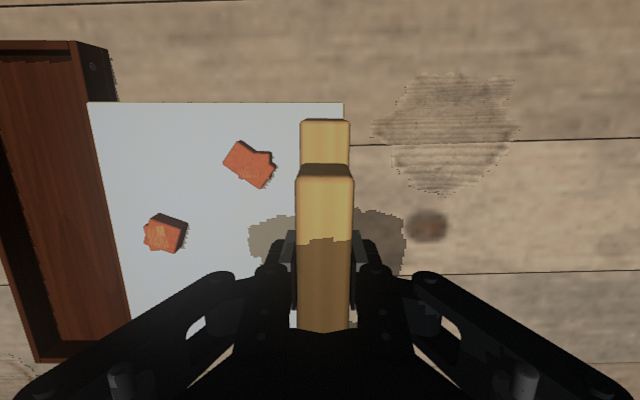

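The scraper sits straight in the grip (x≈325) and parallel to the slab's edge, with two chips at (250,163) and (165,233) ahead of it. Sweeping now.

```bash
python3 - <<'E'
from h import *
from plant import bot
s=np.load("slab.npy"); W=lambda x,y,z:[*world(s,[x,y])[0],z]
z=92.1
def stroke(x,first=False):
    if not first:
        bot.move_straight(W(x,-76,135),feed=250); bot.move_straight(W(x,-76,z),feed=80)
    for y in(0,60,107):
        bot.move_straight(W(x,y,z),feed=75); print(y,np.round(bot.current_contact_force(),1))
    bot.move_straight(W(x,107,135),feed=120)
stroke(26,True); stroke(-54)
print(bot.current_clock())
bot.move_straight(W(0,-20,170),feed=250)
for n in("wrist","top"):
    p=bot.snapshot(n)
    print(n,chips(p,s),[(np.round(d["position"]).tolist(),round(d["score"],2)) for d in bot.find_in(p,"chip_a")])
    if n=="top": cv2.imwrite("pics/t1.png",cv2.resize(p["frame"][140:290,230:430,::-1],None,fx=3,fy=3))
    else: cv2.imwrite("pics/w2.png",p["frame"][:,:,::-1])
E
```

```text
0 [0.4 0.4 5.6]
60 [-0.7  2.1  5.3]
107 [ 0.5 -0.3  6.9]
0 [ 0.2 -0.3 -1.9]
60 [-0.4  0.6 -1.5]
107 [-0.2  0.7 -2.3]
28.5
wrist [array([-64., 106., -40., 127.]), array([-11., 104.,  13., 130.]), array([ 32., 100.,  35., 110.]), array([ 39., 101.,  61., 113.])] [([571.0, 26.0, 31.0], 0.91), ([462.0, 59.0, 21.0], 0.74), ([520.0, 52.0, 24.0], 0.57)]
top [array([-74., 118., -51., 133.]), array([-17., 116.,   4., 137.])] [([515.0, 55.0, 24.0], 0.57), ([466.0, 58.0, 19.0], 0.54), ([569.0, 34.0, 30.0], 0.5), ([535.0, 67.0, 10.0], 0.43)]
```

View pics/w2.png

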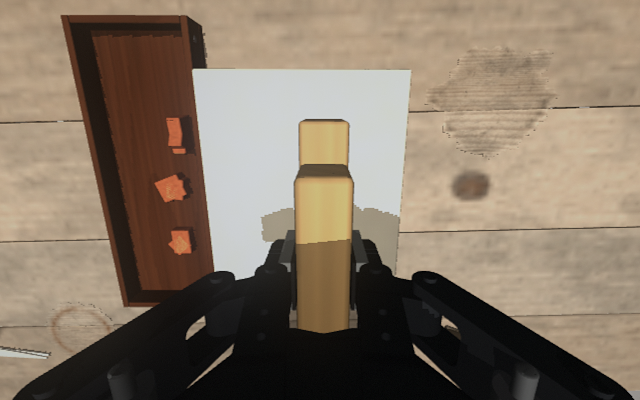

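All three chips are in the tray at (176,135), (172,187), (180,241); the top one stands against the wall. Now I place the scraper on the slab.

```bash
python3 - <<'E'
from h import *
from plant import bot
s=np.load("slab.npy"); W=lambda x,y,z:[*world(s,[x,y])[0],z]
bot.dwell(.2); f0=bot.current_contact_force()[2]
bot.move_straight(W(0,-15,94),feed=120); z=94
while z>91:
    z-=.4; bot.move_straight(W(0,-15,z),feed=20)
    if bot.current_contact_force()[2]-f0>3: break
print(z); bot.gripper_to(60); bot.dwell(.2)
bot.move_straight(W(0,-15,190),feed=150)
bot.movep([500,10,330],[pi,0,pi/2]); bot.dwell(.3)
p=bot.snapshot("wrist"); cv2.imwrite("pics/w3.png",cv2.resize(p["frame"][0:300,200:520,::-1],None,fx=2,fy=2,interpolation=cv2.INTER_CUBIC))
a=fit(p,"slab",s[:2]); b=fit(p,"tray",(530,65)); print(a,b,local(s,b[0][None,:2])); print(chips(p,s),bot.current_clock())
E
```

```text
91.59999999999997
(array([ 5.09812091e+02, -7.29766031e+01, -1.13974662e-01]), np.float64(1.9487881188050693), 484) (array([ 5.29695803e+02,  6.53609521e+01, -1.16688727e-01]), np.float64(1.2090591930721182), 522) [[  4.95840153 139.58026214]]
[array([ 36., 107.,  60., 118.]), array([ 28., 108.,  33., 118.]), array([-18., 116.,   7., 141.]), array([-73., 118., -47., 138.])] 35.0417
```

View pics/w3.png

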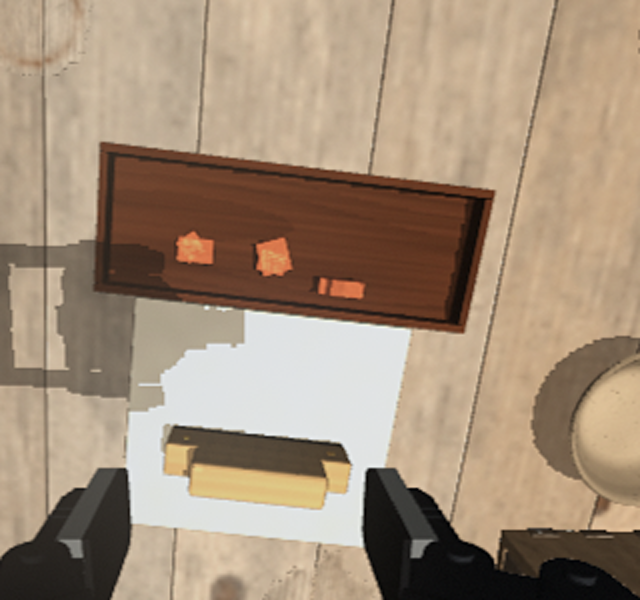

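The picture shows the scraper upright on the slab at (258,468), the three chips in the tray at (195,248), (273,256), (340,288), and the tray flush with the edge.

```bash
python3 -c "
from plant import bot
print(bot.hand_in())"
```

```text
the job is handed in; nothing more can be done
None
```

The job is handed in at about 35 s: the tray is flush along the slab's left edge, all three chips are in it, and the scraper stands upright on the cleared slab; I steered clear of the bowl, cup and tile but did not re-measure them.

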